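# Push a squeezed lemon half through the sprung flap of a scrap board

## Task

Clear the squeezed lemon half off the prep board into the scrap pan underneath: with one finger press the board's sprung flap down and, while that finger holds it open, push the lemon half over the edge of the mouth with the other finger so that it drops into the pan, then draw back and let the flap close. The lemon half must still be lying on the board, not on the flap, when you open the flap; slide it along the board to get it there, without gripping or lifting it. Leave the garlic bulb and the little steel bowl on the board where they are.

Things in the scene. Friction and masses are not known exactly. Their poses are not given: they have to be found in the camera images.
- scrap_board: wooden prep board on two end panels over a steel scrap pan, fixed. Board 250 mm along its x (depth), 380 mm along its y (length), 18 mm thick, top surface 150 mm above its origin; origin under its centre, on the worktop; z up, its x points roughly away from the robot, its y roughly to the left. A rectangular mouth filled by a flush steel flap is cut through it near its +y end
- mouth_edge (a point): middle of the mouth's edge on the lemon's side (board x = 0, y = +25 mm), at the level of the board's top; axes as the board's. The mouth reaches 58 mm to either side of it along x and 130 mm beyond it along +y; board and shut flap are level, with no step or rim between them
- flap (a joint): steel flap in the mouth, 110 x 122 mm, 3 mm thick. Its hinge runs along the board's x at the mouth's +y end; its free edge lies at the mouth edge on the lemon's side and swings DOWN into the pan. Rad: 0 shut, 0.95 fully down. A spring shuts it in under a second when let go: pressed midway it takes about 2 to 3 N, near the hinge up to 8 N. It does not give under the lemon half's weight
- flap_hinge (a point): middle of the flap's hinge line (board x = 0, y = +155 mm), at the level of the board's top; the board goes on 35 mm beyond it
- pan_floor (a point): middle of the scrap pan's floor, 141 mm below the board's top; axes as the board's. The pan's inside is 194 mm along x and 252 mm along y and lies open under the whole mouth
- lemon_half: squeezed yellow lemon half, a dome lying on its flat cut face, 46 mm across, 32 mm high, about 35 g; origin at the centre of the cut face, z up through the dome. It starts on the bare board, 45 to 95 mm (its centre) from the mouth's edge towards -y
- garlic: garlic bulb, about 53 mm across and 52 mm high, loose on the board in the far corner away from the mouth; origin under its centre
- steel_bowl: small steel bowl, 72 mm across, 34 mm high, loose on the board in the near corner away from the mouth; origin under its centre

How it is judged:
By the outcome, as a careful person would: the job done as asked, in the order asked, and still so for the second after the job is handed in, with the robot touching nothing.
It also fails if it takes over 45 s, if anything falls off the work surface, if the arm or the gripper's body presses on something with over 40 N, if the wrist force passes 120 N, or if a joint passes its speed limit or range.

## Robot

A 7-joint arm with a two-finger parallel gripper is mounted at the origin on a cart in front of the work surface, level with it; the furniture and walls round the work are solid. World frame = base frame: x ahead of the robot, y to its left, z up, the work surface at z = 0. Lengths are in m, angles in rad, forces in N, time in s.
With the tool pointing down it reaches from about 0.35 to 0.9 m from the base axis. Payload 19.9 kg.
Tool frame: the origin (TCP) lies at the very end of the fingers, on their centre line; the grasp point (between the pads) lies 19 mm behind it; z points along the fingers, y is the direction in which the jaws open and shut (so a half turn about z gives the same grasp; the last joint's range is limited). The gripper opens to 94 mm and grips with 3 to 60 N. Pads are 16 mm wide; open, the fingers measure 119 mm over their backs; the gripper's body (75 mm by 177 mm) begins 78 mm behind the grasp point.
Start: joints at [-1.232, 0.417, -0.01, 1.614, 0.005, 1.111, -0.053], TCP at [0.232, 0.58, 0.177] pointing down, gripper open.
Joint ranges: [-2.81, 2.81], [-0.39, 2.02], [-1.27, 1.25], [0.06, 2.57], [-1.19, 4.33], [0.19, 2], [-2.82, 2.82]. Speed limits (rad/s): [1.89, 1.89, 2.39, 2.39, 3.01, 3.01, 3.01].

## Interface

Orientations are given as a unit quaternion [x, y, z, w].
In Python, from bench import ctrl, imaging, workorder gives the robot as it stands. The module is installed in compiled form; this text tells all that it offers.
- The arm moves only by the shell command python3 -m inch 'ROWS' [FORCE]. ROWS is JSON, a list that holds one entry, the list of rows, each a list of 7 numbers: the shift along the tool's x, y, z scaled (see below), then the turn, a rotation vector about the tool's x, y, z scaled (see below), then the closure, from -1 (fully open) to 1 (shut). A call has 1 to 10 rows; each row shifts and turns the pose as measured when the row begins, along the tool's axes as they then stand; what a row does not reach is not made up. The controller multiplies each number of a shift by 0.04 m and each number of a turn by 90 degrees. A row lasts 1/12 s, in which the tool goes at most 41.7 mm and 7.16 degrees, less where a joint would pass 70% of its speed; a pose out of reach is approached as far as the arm can. A call with a number of a shift or a turn outside -1 to 1 is refused whole. A call with a gripper value outside its range is refused whole. The fingers move at their own pace and stop on an object; FORCE is the grip in N (left out, the last holds). Time passes only in rows, so rows that do not move let the fingers close. It gives the time, the measured TCP pose, the force and the opening at its end, in the units of the state.
- ctrl.get_obs(): the state, without advancing time (a new reading comes with each control period).
- imaging.read_camera(name): name is "side" or "top" or "wrist"; returns the picture (420x560x3 uint8, red, green, blue); there is no depth.
- imaging.calibration(name): a dict with "intrinsics" (3x3 intrinsics, pixels), "rvec" (rotation vector, rad) and "tvec" (3), from world to camera coordinates, as OpenCV has them. Camera axes: x right, y down, z forward; pixel columns grow to the right and rows downward; lengths in m; the calibration is good to about 2 mm. A picture is of the moment at which its call begins: read the wrist's pose just before it. calibration takes no time and is no camera call; for the wrist camera it gives the pose at the moment of the call.
- workorder.sign_off(): hands the job in, once; it reports no verdict.
The state is a dict: "t": time; "joints": joint angles; "dq": joint speeds; "tau": joint torques, N m; "tool_pos": TCP position; "tool_rot": TCP orientation; "ft_force": force on the tool from outside, world axes, zero at the start; "ft_torque": the same for the moment, N m; "opening": opening from 0.0 (shut) to 1.0 (fully open).
Only numpy, scipy, OpenCV 4.12 (cv2) and the standard library are available. Lean on these libraries where they do the work, as an engineer would, in place of code of your own. Each camera call takes 0.05 s, during which the arm holds its last target. There are 200 camera calls.

## Working session

There is one attempt and no reset: what is moved stays moved. The work goes in short steps, Python scripts to look and compute and a shell command to move; the robot and the scene stay as the last step left them, time stands still between calls to the robot, and variables do not carry over. Pictures are saved under pics/ and viewed, about 8 in all and at most 12, crops included, and the job is handed in when it is done.

```bash
mkdir -p pics
cat > h.py <<'E'
import numpy as np,cv2
from bench import ctrl,imaging,workorder
def cam(n):
    c=imaging.calibration(n);R=cv2.Rodrigues(np.array(c["rvec"],float))[0];return np.array(c["intrinsics"],float),R,np.array(c["tvec"],float).ravel()
def ray(c,uv):
    K,R,t=c;d=R.T@np.linalg.inv(K)@np.array([uv[0],uv[1],1.]);return -R.T@t,d
def atz(c,uv,z):
    o,d=ray(c,uv);return o+d*(z-o[2])/d[2]
def proj(c,P):
    K,R,t=c;p=K@(R@np.array(P,float)+t);return p[:2]/p[2]
def tri(c1,u1,c2,u2):
    A=[];b=[]
    for c,u in((c1,u1),(c2,u2)):
        o,d=ray(c,u);d/=np.linalg.norm(d);M=np.eye(3)-np.outer(d,d);A.append(M);b.append(M@o)
    return np.linalg.lstsq(np.vstack(A),np.hstack(b),rcond=None)[0]
def save(n,f):
    im=imaging.read_camera(n);cv2.imwrite('pics/'+f,im[:,:,::-1]);return im
E
python3 - <<'E'
from h import *
s=ctrl.get_obs();print(s)
save('top','t1.png');save('side','s1.png')
for n in('top','side','wrist'):print(n,-cam(n)[1].T@cam(n)[2],cam(n)[1][2])
E
```

```text
{'t': 0.0, 'joints': array([-1.23148697,  0.41798136, -0.01029793,  1.61413474,  0.00468313,
        1.11073209, -0.05299999]), 'dq': array([-0.00089174,  0.00020296, -0.00088194, -0.00172783, -0.00064523,
       -0.00098891, -0.00024333]), 'tau': array([-2.74753482e-03, -8.51229286e+01,  6.36789836e-01, -4.26014793e+01,
       -4.90155187e-02,  1.83712039e-02,  1.46367838e-04]), 'tool_pos': array([0.23215612, 0.57984575, 0.17593731]), 'tool_rot': array([ 1.89258225e-01,  9.81927159e-01, -6.10889266e-04, -7.76121281e-05]), 'ft_force': array([-0.56537023, -0.0110846 ,  1.29318124]), 'ft_torque': array([-0.01412662,  0.00486301,  0.02028347]), 'opening': 0.998566970088596}
top [ 0.07487973 -0.27534313  0.79702063] [ 0.5189526   0.31888708 -0.79309472]
side [0.3601458  0.43436871 0.95040186] [ 0.18996803 -0.46276081 -0.86588948]
wrist [0.16618953 0.60690761 0.3834901 ] [ 0.23065705 -0.09350461 -0.96853199]
```

View pics/t1.png

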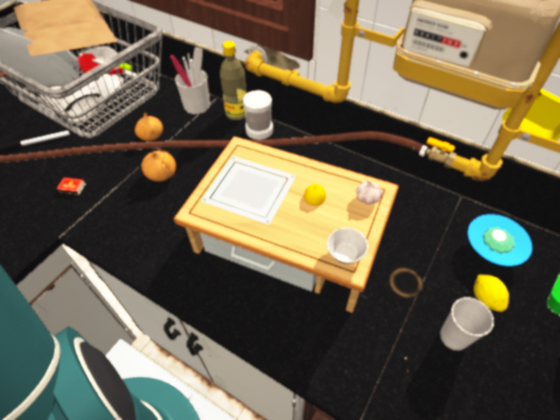

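View pics/s1.png

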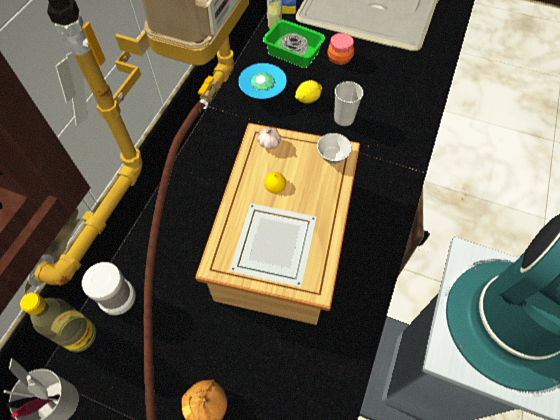

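```bash
cat > fit.py <<'E'
from h import *
from scipy.optimize import least_squares
T,S=cam('top'),cam('side')
t=[(237,143),(397,185),(366,278),(180,217)];s=[(198,279),(249,126),(358,144),(330,306)]
B=[(.125,.19),(.125,-.19),(-.125,-.19),(-.125,.19)]
for a,b in zip(t,s):print(tri(T,a,S,b).round(4))
def w(p,xy):c,n=np.cos(p[2]),np.sin(p[2]);return [p[0]+c*xy[0]-n*xy[1],p[1]+n*xy[0]+c*xy[1],p[3]]
f=lambda p:np.hstack([np.r_[proj(T,w(p,b))-u,proj(S,w(p,b))-v] for b,u,v in zip(B,t,s)])
r=least_squares(f,[.5,0,0,.15]);p=r.x;print(p.round(4),r.fun.round(1))
def toB(P):c,n=np.cos(p[2]),np.sin(p[2]);d=P[:2]-p[:2];return np.r_[c*d[0]+n*d[1],-n*d[0]+c*d[1]]
L=tri(T,(315,195),S,(275,182));print('lemon',L,toB(L))
for z in(.15,.165):print(toB(atz(T,(315,195),z)),toB(atz(S,(275,182),z)))
for n,q in(('mouth',(0,.025)),('hinge',(0,.155)),('ml',(.058,.025)),('mr',(-.058,.025))):print(n,w(p,q),proj(T,w(p,q)),proj(S,w(p,q)))
for nm,u,v in(('garlic',(368,191),(268,139)),('bowl',(347,246),(334,149))):print(nm,toB(tri(T,u,S,v)))
E
python3 fit.py
```

```text
[0.6185 0.1939 0.1291]
[ 0.6724 -0.1795  0.146 ]
[ 0.4281 -0.2141  0.1581]
[0.3695 0.156  0.148 ]
[ 0.5229 -0.0116  0.1635  0.1445] [-2.9 -4.  -0.8 -2.  -0.9 -0.  -2.8 -1.3 -1.3  6.7 -3.3 -1.1 -2.1  2.9
 -1.8 -1.7]
lemon [ 0.55510008 -0.04984821  0.15669628] [ 0.02556386 -0.04296591]
[ 0.03138666 -0.04165474] [ 0.02617127 -0.04689132]
[ 0.01941633 -0.04503148] [ 0.02403172 -0.03726966]
mouth [np.float64(0.5188169314724864), np.float64(0.01305178994682416), np.float64(0.14454816162119713)] [279.1747742  198.34781325] [280.04767034 214.64181633]
hinge [np.float64(0.497662139131384), np.float64(0.1413189905906553), np.float64(0.14454816162119713)] [222.7824349  180.75378837] [265.81634174 273.15765633]
ml [np.float64(0.5760438363751188), np.float64(0.022490081914392928), np.float64(0.14454816162119713)] [289.56218518 178.76126234] [252.36850509 209.41665016]
mr [np.float64(0.46159002656985404), np.float64(0.0036134979792553923), np.float64(0.14454816162119713)] [267.94547466 219.52183318] [308.11971396 219.94114855]
garlic [ 0.06277522 -0.1407573 ]
bowl [-0.08158772 -0.13953855]
```

```bash
python3 -m inch '[[[0,0,-0.7,0,0,-0.079,-1],[0,0,-0.7,0,0,-0.079,-1],[0,0,-0.7,0,0,-0.079,-1],[0,0,-0.5,0,0,-0.079,-1],[0,0,0,0,0,-0.06,-1],[0,0,0,0,0,0,-1],[-0.25,-0.9,0,0,0,0,-1],[-0.25,-0.9,0,0,0,0,-1],[-0.25,-0.9,0,0,0,0,-1],[-0.25,-0.9,0,0,0,0,-1]]]'
cat > goto.py <<'E'
# goto.py wx wy wz  : remaining shift in tool units, and angle to board yaw with tilt
import sys;from h import *;from scipy.spatial.transform import Rotation as Ro
s=ctrl.get_obs();R=Ro.from_quat(s['tool_rot'])
yaw=float(sys.argv[4]);tilt=np.radians(float(sys.argv[5]))
by=np.array([-np.sin(yaw),np.cos(yaw),0]);bx=np.array([by[1],-by[0],0]);Z=np.array([0,0,1.])
ty=by*np.cos(tilt)-Z*np.sin(tilt);tx=-bx;G=Ro.from_matrix(np.c_[tx,ty,np.cross(tx,ty)])
print('shift',(R.inv().apply(np.array(sys.argv[1:4],float)-s['tool_pos'])/.04).round(3),'turn',((R.inv()*G).as_rotvec()/(np.pi/2)).round(4),'pos',s['tool_pos'].round(4),'t',s['t'],'F',s['ft_force'].round(2),'q',s['joints'].round(2))
E
python3 goto.py .53 -.03 .28 .1635 0
```

```text
t: 0.93
tool_pos: [0.2985, 0.447, 0.2783]
tool_rot: [-0.112, 0.994, -0.004, -0.004]
ft_force: [-0.3, 0.7, 0.2]
opening: 0.998
shift [ -2.996 -12.911   0.032] turn [-0.0052 -0.0057  0.0384] pos [0.2985 0.447  0.2783] t 0.9333 F [-0.3   0.65  0.16] q [-0.99  0.19 -0.06  1.69  0.01  1.28  0.75]
```

```bash
python3 -m inch '[[[-0.2,-0.9,0,0,0,0.038,-1],[-0.2,-0.9,0,0,0,0,-1],[-0.2,-0.9,0,0,0,0,-1],[-0.2,-0.9,0,0,0,0,-1],[-0.2,-0.9,0,0,0,0,-1],[-0.2,-0.9,0,0,0,0,-1],[-0.2,-0.9,0,0,0,0,-1],[-0.2,-0.9,0,0,0,0,-1],[-0.2,-0.9,0,0,0,0,-1],[-0.2,-0.9,0,0,0,0,-1]]]'
python3 goto.py .53 -.03 .28 .1635 0
```

```text
t: 1.77
tool_pos: [0.4315, 0.0826, 0.2746]
tool_rot: [-0.06, 0.998, -0.006, -0.008]
ft_force: [0.3, -0.1, -0.6]
opening: 0.998
shift [-2.105 -3.089 -0.139] turn [-0.0065 -0.011  -0.0279] pos [0.4315 0.0826 0.2746] t 1.7667 F [ 0.34 -0.07 -0.56] q [-0.57 -0.01  0.3   1.91  0.01  1.26  1.42]
```

```bash
python3 -m inch '[[[-0.5,-0.8,0,0,0,-0.027,-1],[-0.5,-0.8,0,0,0,0,-1],[-0.5,-0.8,0,0,0,0,-1],[-0.5,-0.6,0,0,0,0,-1],[0,0,0,-0.006,-0.01,-0.01,-1],[0,0,0,0,0,0,-1]]]'
python3 goto.py .53 -.03 .28 .1635 0
python3 - <<'E'
from h import *
import pickle
c=cam('wrist');save('wrist','w1.png');pickle.dump(c,open('w1.pkl','wb'));print(-c[1].T@c[2])
E
```

```text
t: 2.27
tool_pos: [0.5303, -0.0396, 0.271]
tool_rot: [-0.074, 0.997, -0.001, -0.002]
ft_force: [-0.6, 0.5, -0.2]
opening: 0.999
shift [-0.027  0.238 -0.226] turn [-0.0014 -0.0032 -0.0098] pos [ 0.5303 -0.0396  0.271 ] t 2.2667 F [-0.56  0.51 -0.24] q [-0.38  0.18  0.45  1.73 -0.08  1.25  1.81]
[ 0.46080156 -0.04962273  0.47882475]
```

View pics/w1.png

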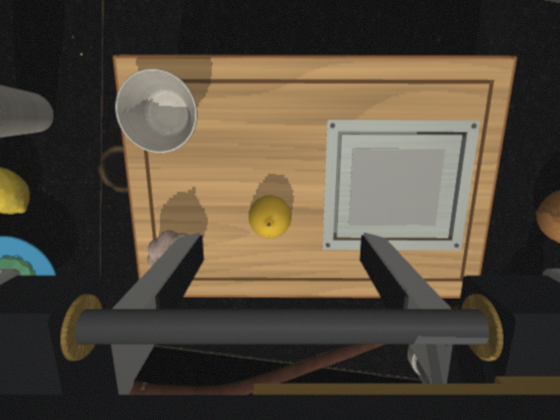

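```bash
cat > fit2.py <<'E'
from h import *
import pickle
from scipy.optimize import least_squares
T,S,W=cam('top'),cam('side'),pickle.load(open('w1.pkl','rb'))
t=[(237,143),(397,185),(366,278),(180,217)];s=[(198,279),(249,126),(358,144),(330,306)];wv=[(459,298),(141,297),(113,56),(517,57)]
B=[(.125,.19),(.125,-.19),(-.125,-.19),(-.125,.19)]
def w(p,xy,z=.15):c,n=np.cos(p[2]),np.sin(p[2]);return [p[0]+c*xy[0]-n*xy[1],p[1]+n*xy[0]+c*xy[1],z]
g=lambda p:np.hstack([proj(W,w(p,b,p[3]))-x for b,x in zip(B,wv)])
r=least_squares(g,[.52,0,.16,.15]);p=r.x;print(p.round(4),r.fun.round(1))
f=lambda p:np.hstack([np.r_[proj(T,w(p,b))-u,proj(S,w(p,b))-v,proj(W,w(p,b))-x] for b,u,v,x in zip(B,t,s,wv)])
r=least_squares(f,[.52,0,.16],loss='soft_l1');p=r.x;print(p.round(4),r.fun.round(1))
def toB(P):c,n=np.cos(p[2]),np.sin(p[2]);d=P[:2]-p[:2];return np.r_[c*d[0]+n*d[1],-n*d[0]+c*d[1]]
for q in((.058,.025),(-.058,.025),(-.058,.155),(.058,.155)):print('mouth',q,proj(W,w(p,q)).round(0))
for u in((327,121),(480,121),(471,248),(323,248),(337,131)):print('frame',toB(atz(W,u,.15)).round(4))
for a in(((315,195),T,(269,217),W),((275,182),S,(269,217),W)):L=tri(a[1],a[0],a[3],a[2]);print('lemon',L.round(4),toB(L).round(4))
print('lemon contour: left/right/top/bottom at z .16',[toB(atz(W,u,.16)).round(4) for u in((249,217),(292,217),(270,195),(270,238))])
E
python3 fit2.py
```

```text
[ 0.5198 -0.0138  0.1341  0.1499] [10.9 -0.6 -3.4 -4.2 -0.6 -0.5 -5.6  4.5]
[ 0.519  -0.0117  0.1475] [-2.7 -5.3 -0.6 -3.7 14.7 -2.9 -0.4  0.8  0.2 -2.8  0.1 -2.6 -3.3  8.
  0.  -1.2  0.2  1.8 -4.1  1.2 -1.2 -1.2 -4.4  1. ]
mouth (0.058, 0.025) [331. 239.]
mouth (-0.058, 0.025) [336. 130.]
mouth (-0.058, 0.155) [466. 130.]
mouth (0.058, 0.155) [451. 240.]
frame [-0.067   0.0157]
frame [-0.0671  0.1679]
frame [0.0677 0.1786]
frame [0.068  0.0162]
frame [-0.0573  0.0261]
lemon [ 0.5559 -0.0495  0.156 ] [ 0.031  -0.0429]
lemon [ 0.555  -0.0493  0.1573] [ 0.0301 -0.0425]
lemon contour: left/right/top/bottom at z .16 [array([ 0.0297, -0.0633]), array([ 0.0297, -0.0185]), array([ 0.0063, -0.0412]), array([ 0.0528, -0.0416])]
```

```bash
cat > gb.py <<'E'
import sys;from h import *;from scipy.spatial.transform import Rotation as Ro
yaw=.1475;o=np.array([.519,-.0117,0]);a=[float(v) for v in sys.argv[1:]];tilt=np.radians(a[3])
s=ctrl.get_obs();R=Ro.from_quat(s['tool_rot'])
by=np.array([-np.sin(yaw),np.cos(yaw),0]);bx=np.array([by[1],-by[0],0]);Z=np.array([0,0,1.])
ty=by*np.cos(tilt)-Z*np.sin(tilt);G=Ro.from_matrix(np.c_[-bx,ty,np.cross(-bx,ty)])
M=np.c_[bx,by,Z].T;P=s['tool_pos'];y=R.as_matrix()[:,1]
print('shift',(R.inv().apply(o+M.T@np.array(a[:3])-P)/.04).round(2),'turn',((R.inv()*G).as_rotvec()/(np.pi/2)).round(4),'\nboard tcp',(M@(P-o)).round(4),'A',(M@(P+.047*y-o)).round(4),'B inner',(M@(P-.047*y-o)).round(4),'t',round(s['t'],2),'F',(M@s['ft_force']).round(1),'q',s['joints'].round(2),'tilt',np.degrees(np.arcsin(-y[2])).round(1))
E
python3 gb.py .069 .012 .155 0
```

```text
shift [-1.57  1.03  2.89] turn [-0.0016 -0.0037  0.0004] 
board tcp [ 0.0069 -0.0288  0.2709] A [0.0069 0.0182 0.2708] B inner [ 0.007  -0.0758  0.271 ] t 2.32 F [-1.2  0.6 -1. ] q [-0.38  0.18  0.45  1.73 -0.08  1.25  1.81] tilt 0.1
```

```bash
python3 -m inch '[[[-0.4,0.26,0,0,0,0,-1],[-0.4,0.26,0,0,0,0,-1],[-0.4,0.26,0,0,0,0,-1],[-0.37,0.26,0,0,0,0,-1],[0,0,0.6,0,0,0,-1],[0,0,0.6,0,0,0,-1],[0,0,0.6,0,0,0,-1],[0,0,0.4,0,0,0,-1],[0,0,0.1,0,0,0,-1],[0,0,0,0,0,0,-1]]]'
python3 gb.py .069 .012 .155 0
```

```text
t: 3.15
tool_pos: [0.5813, 0.0263, 0.1743]
tool_rot: [-0.069, 0.998, 0.0, -0.005]
ft_force: [0.2, 0.6, 0.4]
opening: 0.998
shift [-0.05 -0.41  0.48] turn [ 0.001  -0.0066 -0.0056] 
board tcp [0.0672 0.0284 0.1743] A [0.0676 0.0754 0.1744] B inner [ 0.0668 -0.0186  0.1743] t 3.15 F [0.3 0.6 0.4] q [-0.41  0.37  0.4   1.73 -0.16  1.09  1.75] tilt -0.1
```

```bash
python3 -m inch '[[[0,-0.2,0,0,-0.006,-0.005,-1],[0,-0.2,0.2,0,0,0,-1],[0,0,0.2,0,0,0,-1],[0,0,0,0,0,0,-1],[0,0,0,0,0,0,-1]]]'
python3 gb.py .069 .012 .155 0
```

```text
t: 3.57
tool_pos: [0.5846, 0.0097, 0.1604]
tool_rot: [-0.073, 0.997, 0.001, 0.002]
ft_force: [0.0, 0.4, 0.1]
opening: 0.999
shift [-0.02  0.01  0.13] turn [ 0.0013  0.0025 -0.0009] 
board tcp [0.068  0.0115 0.1604] A [0.0681 0.0585 0.1605] B inner [ 0.068  -0.0355  0.1603] t 3.57 F [0.1 0.3 0.1] q [-0.38  0.38  0.4   1.75 -0.17  1.04  1.8 ] tilt -0.1
```

```bash
python3 -m inch '[[[0,0,0.1,0,0,0,-1],[0.1,0,0,0,0,0,-1],[0.1,0,0,0,0,0,-1],[0.1,0,0,0,0,0,-1],[0.1,0,0,0,0,0,-1],[0.1,0,0,0,0,0,-1],[0.1,0,0,0,0,0,-1],[0.1,0,0,0,0,0,-1],[0.1,0,0,0,0,0,-1]]]'
python3 gb.py .036 .012 .155 0
```

```text
t: 4.32
tool_pos: [0.5504, 0.0049, 0.1568]
tool_rot: [-0.073, 0.997, 0.001, 0.003]
ft_force: [-0.3, 0.4, -0.3]
opening: 0.999
shift [-0.06  0.    0.05] turn [ 0.0014  0.0034 -0.001 ] 
board tcp [0.0335 0.0118 0.1568] A [0.0335 0.0588 0.1569] B inner [ 0.0334 -0.0352  0.1567] t 4.32 F [-0.2  0.5 -0.3] q [-0.4   0.32  0.41  1.84 -0.15  1.01  1.79] tilt -0.1
```

```bash
python3 -m inch '[[[-0.3,0,0,0,0,0,-1],[0,0,-0.6,0,0,0,-1],[0,0,-0.6,0,0,0,-1],[0,0,-0.6,0,0,0,-1],[0,-0.3,0,0,0,0,-1],[0.3,-0.3,0,0,0,0,-1],[0.3,-0.3,0,0,0,0,-1],[0.3,0,0,0,0,0,-1],[0,0,0,0,0,0,-1]]]'
python3 gb.py .005 -.025 .155 0
python3 - <<'E'
from h import *
import pickle
c=cam('wrist');save('wrist','w2.png');pickle.dump(c,open('w2.pkl','wb'))
E
```

```text
t: 5.07
tool_pos: [0.525, -0.0389, 0.2299]
tool_rot: [-0.073, 0.997, 0.001, 0.001]
ft_force: [-0.4, 0.3, -0.9]
opening: 0.998
shift [-0.07  0.07  1.87] turn [ 0.0015  0.0014 -0.0013] 
board tcp [ 0.0019 -0.0278  0.2299] A [0.002  0.0192 0.23  ] B inner [ 0.0018 -0.0748  0.2298] t 5.07 F [-0.3  0.3 -0.9] q [-0.37  0.2   0.45  1.81 -0.1   1.15  1.83] tilt -0.1
```

View pics/w2.png

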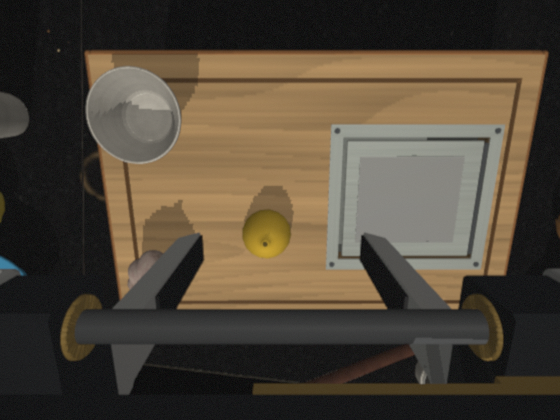

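Run:
```python
from h import *
import pickle
W=pickle.load(open('w2.pkl','rb'));p=[.519,-.0117,.1475]
def toB(P):c,n=np.cos(p[2]),np.sin(p[2]);d=P[:2]-p[:2];return np.r_[c*d[0]+n*d[1],-n*d[0]+c*d[1]].round(4)
for u in((242,234),(292,234),(267,209),(267,259),(265,244)):print(u,toB(atz(W,u,.16)),toB(atz(W,u,.182)))
for u in((330,125),(327,269),(505,125),(489,271),(342,140),(340,258)):print('frame',toB(atz(W,u,.15)))
```

```text
(242, 234) [ 0.0293 -0.064 ] [ 0.0214 -0.0611]
(292, 234) [ 0.0294 -0.018 ] [ 0.0215 -0.0189]
(267, 209) [ 0.0056 -0.0407] [-0.0004 -0.0397]
(267, 259) [ 0.0542 -0.0413] [ 0.0443 -0.0403]
(265, 244) [ 0.0391 -0.043 ] [ 0.0305 -0.0418]
frame [-0.0676  0.0148]
frame [0.0694 0.0169]
frame [-0.0673  0.1679]
frame [0.072  0.1764]
frame [-0.0547  0.0259]
frame [0.0578 0.0291]
```

Run:
```python
from h import *
import pickle
from scipy.spatial.transform import Rotation as Ro
W=pickle.load(open('w2.pkl','rb'));s=ctrl.get_obs();R=Ro.from_quat(s['tool_rot']).as_matrix()
for d in((0,0,0),(0,.047,0),(0,-.047,0),(-.008,-.047,0),(.008,-.047,0),(0,-.047,-.06),(0,-.06,0)):print(d,proj(W,s['tool_pos']+R@np.array(d)).round(0))
L=np.array([.555,-.0493,.15]);print(proj(W,L),-W[1].T@W[2],W[1][2])
save('side','s2.png')
```

```text
(0, 0, 0) [281. 232.]
(0, 0.047, 0) [350. 232.]
(0, -0.047, 0) [213. 232.]
(-0.008, -0.047, 0) [214. 243.]
(0.008, -0.047, 0) [212. 221.]
(0, -0.047, -0.06) [188. 271.]
(0, -0.06, 0) [194. 232.]
[265.89477513 231.17725835] [ 0.45414472 -0.04991698  0.43722043] [ 0.24790808  0.03860714 -0.96801398]
```

View pics/s2.png

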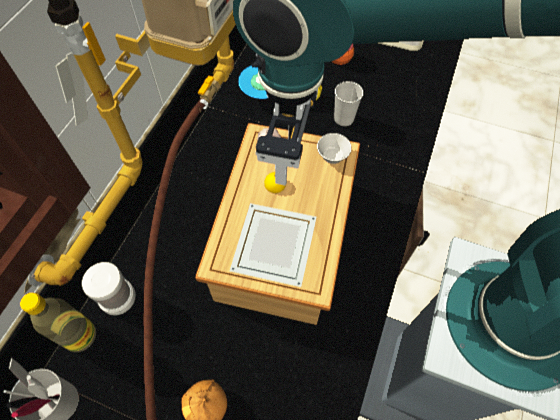

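Run:
```python
from h import *
import pickle
save('top','t2.png')
def cen(f,box):
    im=cv2.imread('pics/'+f);h=cv2.cvtColor(im,cv2.COLOR_BGR2HSV);m=cv2.inRange(h,(20,190,120),(32,255,255));k=np.zeros_like(m);x0,y0,x1,y1=box;k[y0:y1,x0:x1]=m[y0:y1,x0:x1]
    ys,xs=np.nonzero(k);return len(xs),xs.mean().round(1),ys.mean().round(1),xs.min(),xs.max(),ys.min(),ys.max()
for f,b in(('t1.png',(290,170,340,220)),('t2.png',(260,170,340,240)),('s1.png',(255,165,300,200)),('s2.png',(250,165,320,205)),('w1.png',(240,185,300,245)),('w2.png',(230,190,310,265))):print(f,cen(f,b))
im=np.hstack([cv2.imread('pics/t2.png')[140:260,240:400]]);cv2.imwrite('pics/t2c.png',cv2.resize(im,None,fx=4,fy=4))
```

```text
t1.png (379, np.float64(314.5), np.float64(194.7), np.int64(304), np.int64(325), np.int64(184), np.int64(205))
t2.png (377, np.float64(314.5), np.float64(194.7), np.int64(304), np.int64(325), np.int64(184), np.int64(205))
s1.png (359, np.float64(274.7), np.float64(182.2), np.int64(264), np.int64(285), np.int64(172), np.int64(192))
s2.png (243, np.float64(272.4), np.float64(183.7), np.int64(264), np.int64(285), np.int64(172), np.int64(192))
w1.png (31, np.float64(268.8), np.float64(216.3), np.int64(250), np.int64(289), np.int64(198), np.int64(235))
w2.png (71, np.float64(265.9), np.float64(235.6), np.int64(246), np.int64(286), np.int64(219), np.int64(255))
```

View pics/t2c.png

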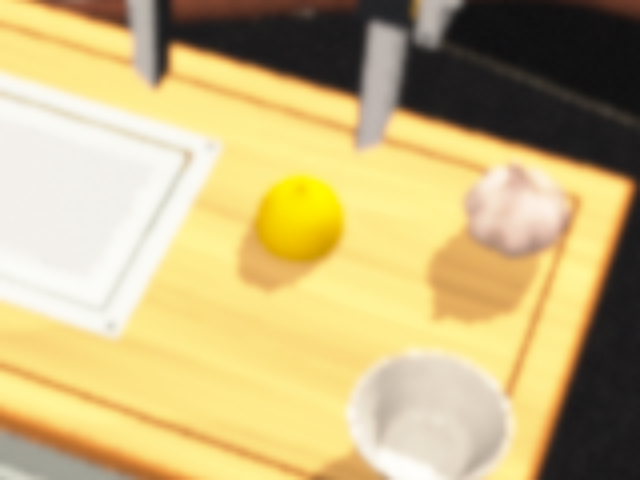

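Run:
```python
from h import *
from scipy.spatial.transform import Rotation as Ro
T,S=cam('top'),cam('side');s=ctrl.get_obs();R=Ro.from_quat(s['tool_rot']).as_matrix()
print(s['tool_pos'],tri(T,(315,200),S,(275,186)))
for d in((0,-.047,0),(0,-.06,0),(0,.047,0),(0,.06,0)):
    P=s['tool_pos']+R@np.array(d);print(d,proj(T,P).round(1),proj(S,P).round(1))
```

```text
[ 0.52720478 -0.03744203  0.23010611] [ 0.5555001  -0.05048935  0.14034031]
(0, -0.047, 0) [327.7 184.7] [291.  151.3]
(0, -0.06, 0) [334.5 186.8] [292.4 146.2]
(0, 0.047, 0) [280.7 170.1] [280.4 190.4]
(0, 0.06, 0) [274.4 168.1] [278.8 196.1]
```

```bash
python3 - <<'E'
from h import *
from scipy.spatial.transform import Rotation as Ro
T,S,W=cam('top'),cam('side'),cam('wrist');s=ctrl.get_obs();R=Ro.from_quat(s['tool_rot']).as_matrix()
for u,v in(((279,161),(281,183)),((279,161.5),(280,182))):print('A',R.T@(tri(T,u,S,v)-s['tool_pos']))
for u,w in(((279,161),(364,235)),((332,177),(201,235))):print('TW',R.T@(tri(T,u,W,w)-s['tool_pos']))
im=cv2.imread('pics/s2.png')[100:220,220:380];cv2.imwrite('pics/s2c.png',cv2.resize(im,None,fx=4,fy=4))
E
python3 gb.py .005 -.025 .165 0
```

```text
A [ 0.0017401   0.04840161 -0.0265376 ]
A [ 0.00064518  0.04758377 -0.02596757]
TW [ 0.0084778   0.04695944 -0.03290823]
TW [ 0.0030714  -0.05134532 -0.02392525]
shift [-0.01  0.04  1.63] turn [ 0.0014  0.0019 -0.0003] 
board tcp [ 0.0043 -0.0267  0.2301] A [0.0044 0.0203 0.2302] B inner [ 0.0043 -0.0737  0.23  ] t 5.22 F [-0.2 -0.4  0.3] q [-0.37  0.2   0.45  1.8  -0.1   1.15  1.83] tilt -0.1
```

View pics/s2c.png

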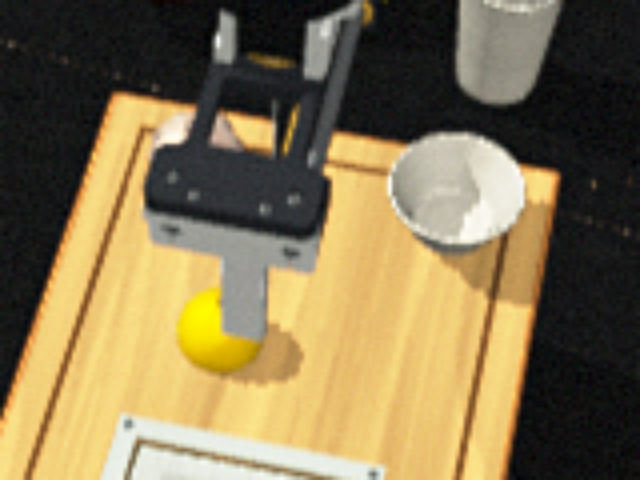

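```bash
python3 -m inch '[[[-0.4,0.25,0,0,0,0,-1],[-0.4,0.25,0,0,0,0,-1],[-0.4,0.25,0,0,0,0,-1],[-0.4,0.1,0,0,0,0,-1],[0,0,0,0,0,0,-1],[0,0,0.5,0,0,0,-1],[0,0,0.5,0,0,0,-1],[0,0,0.5,0,0,0,-1],[0,0,0,0,0,0,-1]]]'
python3 gb.py .069 .013 .132 0
```

```text
t: 5.97
tool_pos: [0.5894, 0.0097, 0.1654]
tool_rot: [-0.076, 0.997, 0.001, 0.001]
ft_force: [0.4, -0.2, -1.1]
opening: 1.003
shift [0.1  0.05 0.84] turn [0.0014 0.001  0.0025] 
board tcp [0.0728 0.0108 0.1654] A [0.0726 0.0578 0.1655] B inner [ 0.073  -0.0362  0.1653] t 5.97 F [ 0.4 -0.3 -1.1] q [-0.38  0.38  0.41  1.73 -0.17  1.06  1.8 ] tilt -0.1
```

Descend gently, then check for contact force and actual tip height.

```bash
python3 -m inch '[[[0,0,0.3,0,0,0,-1],[0,0,0.25,0,0,0,-1],[0,0,0.15,0,0,0,-1],[0,0,0,0,0,0,-1]]]'
python3 gb.py .069 .013 .132 0
python3 - <<'E'
from h import *
save('top','t3.png');a=cv2.resize(cv2.imread('pics/t3.png')[130:260,220:380],None,fx=2.5,fy=2.5)
save('side','s3.png');b=cv2.resize(cv2.imread('pics/s3.png')[110:240,210:370],None,fx=2.5,fy=2.5)
cv2.imwrite('pics/c3.png',np.hstack([a,b]))
E
```

```text
t: 6.3
tool_pos: [0.5895, 0.0095, 0.1373]
tool_rot: [-0.076, 0.997, 0.001, 0.0]
ft_force: [-0.2, -0.7, -0.7]
opening: 0.998
shift [0.09 0.06 0.13] turn [0.0012 0.0006 0.0028] 
board tcp [0.0728 0.0106 0.1373] A [0.0726 0.0576 0.1374] B inner [ 0.073  -0.0364  0.1372] t 6.3 F [-0.3 -0.6 -0.7] q [-0.38  0.42  0.4   1.76 -0.19  1.01  1.81] tilt -0.1
```

View pics/c3.png

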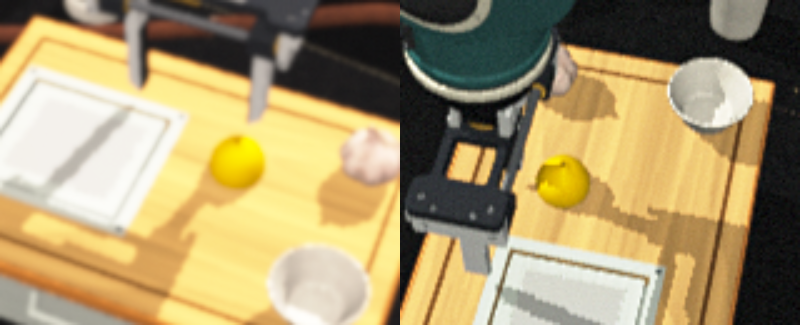

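```bash
for i in 1 2 3; do python3 -m inch '[[[0,0,0.1,0,0,0,-1],[0,0,0,0,0,0,-1]]]' | egrep 'pos|force'; done
```

```text
tool_pos: [0.5908, 0.0094, 0.1356]
ft_force: [0.2, -0.6, -0.4]
tool_pos: [0.5913, 0.0095, 0.132]
ft_force: [-0.1, 0.4, -0.1]
tool_pos: [0.5914, 0.0095, 0.1279]
ft_force: [-0.6, 0.2, -0.5]
```

```bash
python3 -m inch '[[[0,0,0.08,0,0,0,-1],[0,0,0,0,0,0,-1]]]' | egrep 'pos|force';  python3 -m inch '[[[0,0,0.08,0,0,0,-1],[0,0,0,0,0,0,-1]]]' | egrep 'pos|force'; python3 gb.py .036 .013 .130 0
```

```text
tool_pos: [0.5914, 0.0095, 0.1243]
ft_force: [-0.1, 0.8, 0.1]
tool_pos: [0.5919, 0.0095, 0.1216]
ft_force: [-2.1, 0.3, 2.4]
shift [ 0.98  0.07 -0.22] turn [0.0013 0.0045 0.0028] 
board tcp [0.0752 0.0103 0.1216] A [0.075  0.0573 0.1217] B inner [ 0.0754 -0.0367  0.1215] t 7.23 F [-2.   0.6  2.4] q [-0.37  0.43  0.39  1.77 -0.2   0.97  1.82] tilt -0.1
```

```bash
python3 -m inch '[[[0,0,-0.12,0,0,0,-1],[0.14,0.02,0,0,0.004,0,-1],[0.1,0.02,0,0,0,0,-1],[0.1,0.02,0,0,0,0,-1],[0.1,0,0,0,0,0,-1],[0.1,0,0,0,0,0,-1],[0.1,0,0,0,0,0,-1],[0.1,0,0,0,0,0,-1],[0.1,0,0,0,0,0,-1],[0.1,0,0,0,0,0,-1]]]'
python3 gb.py .036 .013 .126 0
```

```text
t: 8.07
tool_pos: [0.5506, 0.006, 0.1262]
tool_rot: [-0.076, 0.997, 0.001, 0.0]
ft_force: [0.5, 0.6, 0.5]
opening: 1.0
shift [-0.05  0.    0.01] turn [0.0013 0.0003 0.003 ] 
board tcp [0.0339 0.0129 0.1262] A [0.0336 0.0599 0.1263] B inner [ 0.0341 -0.0341  0.1261] t 8.07 F [0.5 0.5 0.5] q [-0.39  0.36  0.4   1.86 -0.17  0.95  1.81] tilt -0.1
```

```bash
python3 -m inch '[[[-0.3,0,0,0,0,0,-1],[0,0,-0.6,0,0,0,-1],[0,0,-0.6,0,0,0,-1],[0,0,-0.6,0,0,0,-1],[0.25,-0.33,0,0,0,0,-1],[0.25,-0.33,0,0,0,0,-1],[0.25,-0.33,0,0,0,0,-1],[0.2,0,0,0,0,0,-1],[0,0,0,0,0,0,-1]]]'
cat > lem.py <<'E'
from h import *
import sys
f=sys.argv[1];c=cam('wrist');im=save('wrist',f)
p=[.519,-.0117,.1475]
def toB(P):k,n=np.cos(p[2]),np.sin(p[2]);d=P[:2]-p[:2];return np.r_[k*d[0]+n*d[1],-n*d[0]+k*d[1]].round(4)
h=cv2.cvtColor(im,cv2.COLOR_RGB2HSV);m=cv2.inRange(h,(20,215,70),(32,255,255));m[265:]=0
n,l,st,ce=cv2.connectedComponentsWithStats(m)
for i in range(1,n):
    if st[i,4]>150:
        x,y,w,hh=st[i,:4];print(st[i],'centre B',toB(atz(c,(x+w/2,y+hh/2),.16)),'y-ext',toB(atz(c,(x,y+hh/2),.16)),toB(atz(c,(x+w,y+hh/2),.16)))
E
python3 lem.py w4.png; python3 gb.py .004 -.025 .127 0
```

```text
t: 8.82
tool_pos: [0.5243, -0.0412, 0.1989]
tool_rot: [-0.075, 0.997, 0.001, -0.002]
ft_force: [-0.5, -0.4, 0.5]
opening: 0.999
shift [-0.07  0.12  1.8 ] turn [ 0.0014 -0.0029  0.0024] 
board tcp [ 0.0015 -0.0299  0.1989] A [0.0013 0.0171 0.199 ] B inner [ 0.0017 -0.0769  0.1987] t 8.87 F [-0.1 -1.  -1. ] q [-0.36  0.24  0.45  1.84 -0.12  1.1   1.85] tilt -0.1
```

View pics/w4.png

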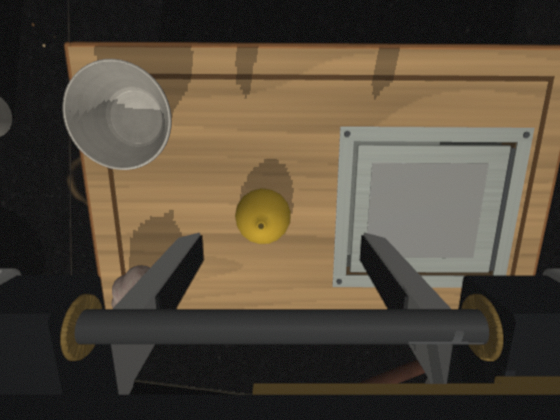

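```bash
python3 -m inch '[[[0,0,0.4,0,0,0,-1],[0,0,0.4,0,0,0,-1],[0,0,0.4,0,0,0,-1],[0,0,0.4,0,0,0,-1],[0,0,0,0,0,0,-1]]]'
python3 gb.py .003 -.025 .127 0
```

```text
t: 9.28
tool_pos: [0.5251, -0.0381, 0.1316]
tool_rot: [-0.077, 0.997, 0.002, -0.002]
ft_force: [-0.2, 0.5, -0.2]
opening: 1.002
shift [-0.02  0.05  0.11] turn [ 0.0021 -0.0023  0.0039] 
board tcp [ 0.0022 -0.027   0.1316] A [0.0019 0.02   0.1317] B inner [ 0.0025 -0.074   0.1314] t 9.28 F [-0.2  0.5 -0.2] q [-0.34  0.31  0.43  1.91 -0.16  0.95  1.89] tilt -0.2
```

```bash
python3 -m inch '[[[0,0.1,0.1,0,-0.002,0.004,-1],[0,0.1,0,0,0,0,-1],[0,0.1,0,0,0,0,-1],[0,0.1,0,0,0,0,-1],[0,0.1,0,0,0,0,-1],[0,0.1,0,0,0,0,-1],[0,0.1,0,0,0,0,-1],[0,0.1,0,0,0,0,-1],[0,0.1,0,0,0,0,-1],[0,0,0,0,0,0,-1]]]'
python3 lem.py w5.png; python3 gb.py .003 .0195 .127 0
```

```text
t: 10.12
tool_pos: [0.5209, 0.0035, 0.1304]
tool_rot: [-0.075, 0.997, 0.002, 0.001]
ft_force: [0.7, 0.4, 0.4]
opening: 0.996
shift [0.03 0.13 0.08] turn [0.0023 0.0017 0.001 ] 
board tcp [0.0041 0.0144 0.1303] A [0.004  0.0614 0.1305] B inner [ 0.0041 -0.0326  0.1302] t 10.17 F [0.5 0.2 0.7] q [-0.41  0.3   0.41  1.93 -0.15  0.94  1.8 ] tilt -0.2
```

View pics/w5.png

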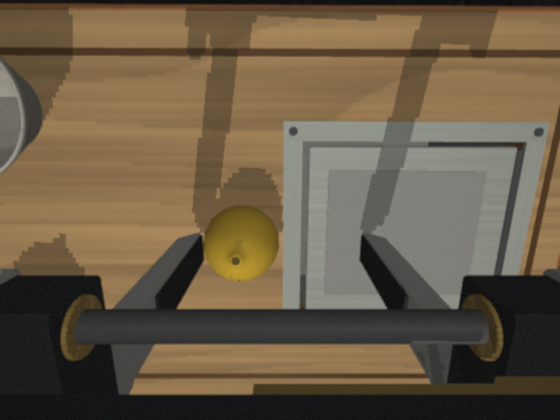

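```bash
sed -i 's/\.047\*y/.0475*y-.0275*R.as_matrix()[:,2]/; s/P-\.047\*y/P-.0475*y-.0275*R.as_matrix()[:,2]/' gb.py
python3 -m inch '[[[0,-0.17,0.0,0.074,0,0,-1],[0,-0.17,0.05,0.074,0,0,-1],[0,-0.17,0.05,0.074,0,0,-1],[0,0,0,0,0,0,-1]]]'
python3 gb.py .003 .01 .12 20
```

```text
t: 10.5
tool_pos: [0.5264, -0.022, 0.1307]
tool_rot: [-0.069, 0.981, -0.178, 0.018]
ft_force: [0.2, 1.7, 0.5]
opening: 1.001
shift [0.08 0.59 0.06] turn [-0.0065  0.0051 -0.0052] 
board tcp [ 0.0058 -0.0112  0.1307] A [0.006  0.0429 0.1397] B inner [ 0.0052 -0.046   0.1731] t 10.5 F [0.5 1.7 0.5] q [-0.69  0.34  0.51  1.97  0.25  0.91  1.35] tilt 20.6
```

```bash
python3 -m inch '[[[0,0.06,0.15,0,0,0,-1],[0.03,0.06,0.15,0,0,0,-1],[0.03,0.05,0.13,0,0,0,-1],[0,0,0,0,0,0,-1]]]'
python3 gb.py .003 .0 .12 20
```

```text
t: 10.83
tool_pos: [0.5241, -0.0216, 0.1102]
tool_rot: [-0.07, 0.982, -0.176, 0.018]
ft_force: [0.1, -0.4, 1.3]
opening: 0.998
shift [ 0.01  0.16 -0.32] turn [-0.004   0.005  -0.0047] 
board tcp [ 0.0036 -0.0105  0.1102] A [0.0037 0.0436 0.1194] B inner [ 0.003  -0.0455  0.1525] t 10.83 F [ 0.  -0.4  1.3] q [-0.68  0.36  0.5   1.99  0.24  0.86  1.35] tilt 20.4
```

```bash
python3 -m inch '[[[0,0.084,-0.065,0,0,0,-1],[0,0.094,-0.034,0,0,0,-1],[0,0.094,-0.034,0,0,0,-1],[0,0.094,-0.034,0,0,0,-1],[0,0.094,-0.034,0,0,0,-1],[0,0.094,-0.034,0,0,0,-1],[0,0.094,-0.034,0,0,0,-1],[0,0.094,-0.034,0,0,0,-1]]]'
python3 gb.py .003 .0 .12 20;python3 lem.py w6.png
```

```text
t: 11.5
tool_pos: [0.519, 0.0089, 0.112]
tool_rot: [-0.066, 0.982, -0.175, 0.017]
ft_force: [1.2, -2.0, 1.6]
opening: 0.997
shift [-0.01 -0.55 -0.01] turn [-0.0032  0.0033 -0.0093] 
board tcp [0.003  0.0204 0.112 ] A [0.0036 0.0745 0.1213] B inner [ 0.0022 -0.0146  0.1542] t 11.5 F [ 0.9 -2.2  1.6] q [-0.73  0.36  0.49  1.98  0.24  0.89  1.29] tilt 20.3
```

```bash
python3 -m inch '[[[0,0.094,-0.034,0.01,0,-0.009,-1],[0,0.094,-0.034,0.01,0,0,-1],[0,0.094,-0.034,0.01,0,0,-1],[0,0.094,-0.034,0,0,0,-1],[0,0.094,-0.034,0,0,0,-1],[0,0,0,0,0,0,-1]]]'
python3 gb.py .003 .0 .12 20
python3 - <<'E'
from h import *
save('top','t7.png');a=cv2.resize(cv2.imread('pics/t7.png')[130:260,190:350],None,fx=2.5,fy=2.5)
save('side','s7.png');b=cv2.resize(cv2.imread('pics/s7.png')[150:280,200:360],None,fx=2.5,fy=2.5)
save('wrist','w7.png');w=cv2.resize(cv2.imread('pics/w7.png'),(333,250))
cv2.imwrite('pics/c7.png',np.vstack([np.hstack([a,b]),np.hstack([w,np.zeros((250,467,3),np.uint8)])]))
E
```

```text
t: 12.05
tool_pos: [0.5158, 0.0307, 0.1115]
tool_rot: [-0.075, 0.976, -0.202, 0.017]
ft_force: [0.5, -1.7, 2.8]
opening: 0.996
shift [ 0.01 -1.06  0.23] turn [-0.0373  0.0034  0.0026] 
board tcp [0.0031 0.0424 0.1115] A [0.0028 0.0969 0.1179] B inner [0.0032 0.0097 0.1556] t 12.05 F [ 0.2 -1.8  2.8] q [-0.8   0.39  0.49  1.97  0.28  0.92  1.21] tilt 23.4
```

View pics/c7.png

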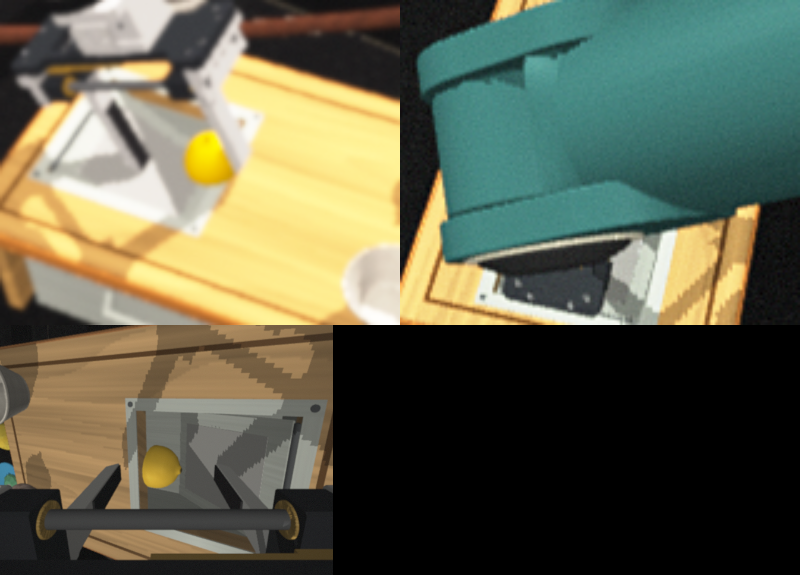

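```bash
python3 -m inch '[[[0,0.094,-0.04,0,0,0,-1],[0,0.094,-0.04,0,0,0,-1],[0,0.094,-0.04,0,0,0,-1],[0,0.094,-0.04,0,0,0,-1],[0,0,0,0,0,0,-1],[0,0,0,0,0,0,-1],[0,0,0,0,0,0,-1]]]'
python3 gb.py .003 .0 .12 20
cat > yel.py <<'E'
from h import *
import sys
for n in('top','wrist'):
    im=save(n,n+sys.argv[1]+'.png');m=cv2.inRange(cv2.cvtColor(im,cv2.COLOR_RGB2HSV),(20,190,60),(32,255,255))
    k,l,st,ce=cv2.connectedComponentsWithStats(m);print(n,[(s.tolist()) for s in st[1:] if s[4]>40])
E
python3 yel.py 8
```

```text
t: 12.78
tool_pos: [0.513, 0.0447, 0.112]
tool_rot: [-0.072, 0.977, -0.202, 0.017]
ft_force: [-0.3, -3.3, 3.7]
opening: 1.0
shift [-0.02 -1.38  0.38] turn [-0.0381  0.002  -0.0004] 
board tcp [0.0023 0.0566 0.112 ] A [0.0023 0.1111 0.1184] B inner [0.0022 0.024  0.1562] t 12.78 F [-0.8 -3.2  3.7] q [-0.82  0.39  0.48  1.96  0.28  0.94  1.18] tilt 23.4
top [[348, 0, 10, 9, 58], [247, 13, 112, 89, 1889], [365, 29, 38, 16, 244], [223, 41, 12, 15, 142], [395, 43, 165, 133, 5467], [427, 137, 28, 15, 213], [473, 274, 37, 38, 1016]]
wrist []
```

Run:
```python
import cv2
for f in('w7','wrist8','t7','top8'):
    im=cv2.imread(f'pics/{f}.png');m=cv2.inRange(cv2.cvtColor(im,cv2.COLOR_BGR2HSV),(18,150,25),(34,255,255))
    k,l,st,ce=cv2.connectedComponentsWithStats(m);print(f,[s.tolist() for s in st[1:] if s[4]>25 and s[4]<3000])
a=cv2.imread('pics/wrist8.png')[80:420];b=cv2.imread('pics/top8.png')[130:260,190:350]
import numpy as np
cv2.imwrite('pics/c8.png',np.vstack([cv2.resize(a,(560,340)),np.hstack([cv2.resize(b,(308,250)),np.zeros((250,252,3),np.uint8)])]))
```

```text
w7 [[0, 166, 16, 45, 496]]
wrist8 [[0, 176, 8, 35, 153], [227, 189, 11, 35, 259]]
t7 [[246, 0, 159, 104, 2860], [224, 41, 11, 16, 126], [146, 117, 15, 11, 105], [426, 136, 30, 17, 279], [151, 152, 23, 17, 211], [210, 156, 18, 3, 44], [264, 183, 20, 21, 301], [473, 273, 37, 40, 1062]]
top8 [[246, 0, 159, 104, 2865], [223, 41, 12, 16, 163], [237, 89, 8, 11, 61], [233, 102, 10, 7, 44], [148, 117, 13, 11, 102], [426, 136, 30, 17, 279], [152, 152, 21, 17, 207], [203, 154, 18, 13, 64], [473, 273, 37, 40, 1062]]
```

View pics/c8.png

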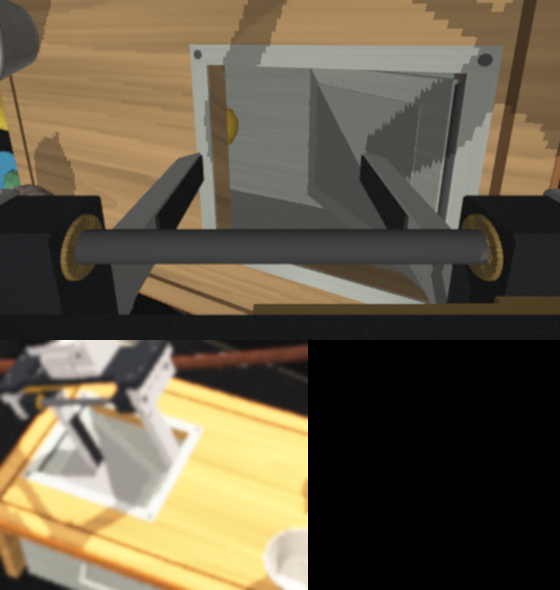

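```bash
python3 -m inch '[[[0,-0.06,-0.14,0,0,0,-1],[0,-0.06,-0.14,0,0,0,-1],[0,-0.06,-0.14,0,0,0,-1],[0,-0.06,-0.14,0,0,0,-1],[0,-0.06,-0.14,0,0,0,-1],[0,-0.08,-0.18,0,0,0,-1],[0,-0.15,-0.37,0,0,0,-1],[0,-0.15,-0.37,-0.07,0,0,-1],[0,-0.1,-0.5,-0.07,0,0,-1],[0,0,-0.6,-0.07,0,0,-1]]]'
python3 -m inch '[[[0,0,-0.6,-0.05,0,0,-1],[0,0,-0.6,0,0,0,-1],[-0.2,-0.5,0,0,0,0,-1],[0,-0.5,0,0,0,0,-1],[0,-0.5,0,0,0,0,-1],[0,0,0,0,0,0,-1],[0,0,0,0,0,0,-1],[0,0,0,0,0,0,-1]]]'
python3 gb.py 0 0 .28 0
python3 - <<'E'
from h import *
c=cam('wrist');w=save('wrist','w9.png');save('top','t9.png')
# flap check: compare flap region of top view with start, and garlic/bowl patches
a,b=cv2.imread('pics/t1.png').astype(int),cv2.imread('pics/t9.png').astype(int)
for n,(x0,y0,x1,y1) in dict(flap=(200,160,295,222),garlic=(354,176,384,206),bowl=(325,228,370,266),lemon=(300,182,328,208)).items():
    d=np.abs(a-b)[y0:y1,x0:x1];print(n,d.mean().round(1),np.median(d))
cv2.imwrite('pics/c9.png',np.hstack([cv2.resize(b.astype(np.uint8)[120:290,170:410],(480,340)),]))
E
```

```text
t: 13.72
tool_pos: [0.5092, 0.0603, 0.2309]
tool_rot: [-0.082, 0.996, -0.035, 0.003]
ft_force: [0.7, -0.5, -0.3]
opening: 0.994
t: 14.38
tool_pos: [0.5297, 0.0001, 0.2937]
tool_rot: [-0.082, 0.996, 0.016, 0.008]
ft_force: [0.7, 0.4, 0.3]
opening: 0.998
shift [ 0.32 -0.26  0.33] turn [0.0189 0.0122 0.0104] 
board tcp [0.0123 0.0101 0.2937] A [0.011  0.0568 0.3226] B inner [ 0.0125 -0.0382  0.3198] t 14.38 F [0.7 0.3 0.3] q [-0.52  0.15  0.54  1.72 -0.12  1.28  1.79] tilt -1.7
flap 0.6 1.0
garlic 0.9 1.0
bowl 0.9 1.0
lemon 38.2 15.0
```

Compared with the start image, the flap, garlic and bowl areas are unchanged. The lemon's place on the board is bare.

```bash
python3 -m inch '[[[0,0,0,0,0,0,-1],[0,0,0,0,0,0,-1],[0,0,0,0,0,0,-1]]]' | head -2; python3 -c "
from bench import workorder;print(workorder.sign_off())"
```

```text
t: 14.73
tool_pos: [0.5293, 0.0029, 0.2934]
the job is handed in; nothing more can be done
None
```

The lemon half is in the scrap pan and the flap is shut again. I handed the job in at about 14.7 s, and no verdict came back.

I slid the lemon to the middle of the board with the side of one finger, then along to about 12 mm short of the mouth. I tilted the gripper about 20° so the +y finger held the flap down while the lemon was still on the board. The other finger then pushed the lemon over the edge, and I drew back.

**Last checks:**
- **Lemon:** with the flap still open, the wrist picture showed it down in the pan, mostly hidden under the mouth's edge. After drawing back, its old place on the board was bare.
- **Flap, garlic and bowl:** in the final top picture these areas matched the start picture to within about 1 grey level. That means the flap is shut and nothing else moved. I could only check this by numbers, because the viewer's 12-picture limit was reached.
- **Forces:** the readings I took stayed under about 5 N.

**What disagreed:** with the gripper open, the fingertips end about 27 mm short of the stated TCP. My first sideways push therefore passed over the lemon without touching it. I found this in the camera views, confirmed it by lightly touching the board, and corrected for it.

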